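# Load and close the resin curing box

### The arm

A 7-joint arm with a two-finger parallel gripper is mounted at the origin on the work surface. World frame = base frame: x ahead of the robot, y to its left, z up, the work surface at z = 0. Lengths are in mm, angles in rad, forces in N, time in s.
With the tool pointing down it reaches from about 400 to 900 mm from the base axis. Payload 5.6 kg.
Tool frame: the origin (TCP) lies at the very end of the fingers, on their centre line; the grasp point (between the pads) lies behind it (manip.hold_point_z is the z of the grasp point in the tool frame, in mm); z points along the fingers, y is the line along which they close (so a half turn about z gives the same grasp; the last joint's range is limited). The gripper opens to 92 mm and grips with 3 to 60 N. Pads are 20 mm wide; open, the fingers measure 128 mm over their backs; the gripper's body (75 mm by 189 mm) begins 69 mm behind the grasp point.
Start: joints at [1.265, 0.468, -0.012, 1.603, 0.006, 1.071, -0.056], TCP at [168.818, -627.702, 214.592] pointing down, gripper open.
Joint ranges: [-2.53, 2.53], [-0.31, 2.02], [-1.57, 1.55], [0.28, 2.44], [-1.29, 4.43], [0.15, 1.84], [-2.92, 2.92]. Speed limits (rad/s): [2.57, 2.57, 3.14, 3.14, 3.14, 3.14, 3.14].

### API

Orientations are given as a unit quaternion [x, y, z, w].
In Python, from cell import manip gives the robot as it stands. The module is installed in compiled form; this text tells all that it offers.
- The arm moves only by the tool drive_tool, never from a script. Its argument "moves" is a list of rows, each a list of 7 numbers: the turn, a rotation vector about the tool's x, y, z in degrees, then the shift along the tool's x, y, z in cm, then the finger opening in cm, from 0 to 9.19. A call has 1 to 20 rows; each row is the pose to reach, as a shift and turn from the pose commanded when the call began, along the tool's axes at that moment; what a row does not reach only later rows make up. A row lasts 1/10 s, in which the tool goes at most 50 mm and 8.59 degrees, less where a joint would pass 70% of its speed; a pose out of reach is approached as far as the arm can. A call with a gripper value outside its range is refused whole. The fingers move at their own pace and stop on an object; the grip force is fixed at half the most. Time passes only in rows, so rows that repeat a pose let the fingers close. It gives the time, the measured TCP pose, the force, the opening and the grip force at its end, in the units of the state.
- manip.get_state(): the state, without advancing time (a new reading comes with each control period).
- manip.grab_frame(name): name is "side" or "top"; returns a dict with "img" (400x640x3 uint8, red, green, blue), "K" (3x3 intrinsics, pixels), "cam_to_world" (4x4, takes a point from camera to world coordinates). Camera axes: x right, y down, z forward; pixel columns grow to the right and rows downward; lengths in mm; the calibration is good to about 2 mm. A picture is of the moment at which its call begins. There is no depth.
- manip.close_job(): hands the job in; it is judged then, once.
Trained networks look in a picture, given as the dict that the camera call returned (one of the last four; its "shot" number tells which), for a name from the list of things; names that differ only in an ending like _2 or _b are one class to them, and where a whole thing is asked for, a point or a joint stands for the part that bears it (a point fixed in the world has none). Each returns a list of dicts, best first, with "confidence" (0 to 1); they miss things now and then, are a little off and sometimes report something else, mostly with a low value. They report only what shows in the picture. A call takes as long as a camera call. They do not tell look-alikes from the thing itself.
- manip.spot_in(picture, label): "xy" ([column, row] in pixels, amid what is visible of it).
- manip.regions_of(picture, label): "pixels" (400x640 bool, what is visible of it) and "xy" ([column, row] in pixels, amid what is visible of it).
The state is a dict: "time_s": time; "q": joint angles; "qd": joint speeds; "joint_efforts": joint torques, N m; "eef_pos": TCP position; "orientation": TCP orientation; "wrist_force": force on the tool from outside, world axes, zero at the start; "wrist_torque": the same for the moment, N m; "width": opening from 0.0 (shut) to 1.0 (fully open); "gripper_force": force on a finger pad.
Only numpy, scipy, OpenCV 4.12 (cv2) and the standard library are available. Lean on these libraries where they do the work, as an engineer would, in place of code of your own. Each camera call takes 0.05 s, during which the arm holds its last target. There are 200 camera calls.

### The job

Get the bezel rings ready for curing: slide every steel ring from the bench over the spindle in the curing box's open drawer so that they lie flat in a stack, then set the lid over them so that it stands squarely on the tray's floor, inside its walls. With that done push the drawer fully shut, and last of all swing the latch on the roof fully down over the drawer front; leave the other things on the bench where they are.

Things in the scene. Friction and masses are not known exactly. Their poses are not given: they have to be found in the camera images.
- ring0: one of three to five identical plain steel bezel rings (absent ones read None), 40 mm outside diameter, 24 mm hole, 10 mm tall, 40 g, lying flat on the bench; origin: centre of its underside, z along its axis
- ring1: one of three to five identical plain steel bezel rings (absent ones read None), 40 mm outside diameter, 24 mm hole, 10 mm tall, 40 g, lying flat on the bench; origin: centre of its underside, z along its axis
- ring2: one of three to five identical plain steel bezel rings (absent ones read None), 40 mm outside diameter, 24 mm hole, 10 mm tall, 40 g, lying flat on the bench; origin: centre of its underside, z along its axis
- ring3: one of three to five identical plain steel bezel rings (absent ones read None), 40 mm outside diameter, 24 mm hole, 10 mm tall, 40 g, lying flat on the bench; origin: centre of its underside, z along its axis
- ring4: one of three to five identical plain steel bezel rings (absent ones read None), 40 mm outside diameter, 24 mm hole, 10 mm tall, 40 g, lying flat on the bench; origin: centre of its underside, z along its axis
- lid: loose deep aluminium lid, about 0.2 kg: a box open below, 104 mm (its x) by 96 (y) by 64 tall outside, walls and top 4 thick; on top in the middle a black grip bar 56 long (x), 14 wide (y), 18 tall. Origin: centre of its open underside, z up; bar top 82 mm above it. Stands on the bench, open side down
- drawer_well (a point): foot of the spindle, on the floor of the drawer's shallow tray, 14 mm above the bench; moves with the drawer; x points into the box (the drawer shuts along +x), z up. The tray is 112 mm (x) by 104 (y) inside, centred on the spindle, walls 4 thick and 20 above its floor. Seated, the lid stands on this floor inside the walls over the rings, its x along this x (either way round), origin at this point
- spindle_top (a point): top of the upright steel spindle fixed in the tray: 20 mm diameter, 54 mm tall, top 4 mm tapered; same axes as drawer_well. The drawer's 150 mm wide front plate stands 66 mm from the spindle on the -x side, its top 107 mm above the bench
- curebox: the fixed white curing box, 140 mm deep (x), 150 wide (y), 117 tall; origin: centre of its underside; x as for drawer_well, so its face with the drawer is at x = -70 mm, 70 to 90 mm from the spindle at the start
- drawer_pull (a point): middle of the outer face of the steel pull strip on the drawer front (70 mm wide, 10 mm tall, 8 mm proud of the front plate), 85 mm above the bench; same axes as drawer_well
- drawer (a joint): how far the drawer is open, m; 0 = shut; slides with about 2 N of friction and stays where it is left
- latch_hinge (a point): pivot of the latch, on the box's roof, 128 mm above the bench, 30 mm behind the box's face; its pin lies level across the box
- latch_tip (a point): free end of the latch bar, 58 mm from the pivot. The bar is 20 mm wide and 8 mm thick, with a 24 mm hook at its end. At joint 0 it lies level towards the drawer side with the hook hanging down in front of the drawer front
- latch (a joint): latch angle, rad: 0 = down (closed), 1.57 = bar upright, more = leaning back over the roof; stiff hinge, about 2 N at the tip, stays where it is left
- sink_b: bystander, not part of the job, to be left where it is: finned aluminium heat sink 60 x 80 x 50 mm; origin: centre of underside
- pcb: bystander, not part of the job, to be left where it is: green circuit board offcut 45 x 30 x 4 mm; origin: centre of underside
- file: bystander, not part of the job, to be left where it is: flat file with a wooden handle, along its x, 250 mm long, 24 mm tall; origin: near its middle, on the bench
Not all that is in view belongs to the job. Leave any blue or purple look-alike of the ring1 alone.

How it is judged (in metres and radians):
On the way, in this order (a step that is already met when the one before it is completed fails the run):
1. every ring lies flat on the spindle (x of ring0 in the frame of drawer_well between -0.006 and 0.006 m and y of ring0 in the frame of drawer_well between -0.006 and 0.006 m and z of ring0 in the frame of drawer_well between -0.004 and 0.044 m and angle between the z axis of each of ring0, ring1, ring2, ring3, ring4 and the z axis of drawer_well, either way round below 0.15 rad and x of ring1 in the frame of drawer_well between -0.006 and 0.006 m and y of ring1 in the frame of drawer_well between -0.006 and 0.006 m and z of ring1 in the frame of drawer_well between -0.004 and 0.044 m and x of ring2 in the frame of drawer_well between -0.006 and 0.006 m and y of ring2 in the frame of drawer_well between -0.006 and 0.006 m and z of ring2 in the frame of drawer_well between -0.004 and 0.044 m and x of ring3 in the frame of drawer_well between -0.006 and 0.006 m and y of ring3 in the frame of drawer_well between -0.006 and 0.006 m and z of ring3 in the frame of drawer_well between -0.004 and 0.044 m and x of ring4 in the frame of drawer_well between -0.006 and 0.006 m and y of ring4 in the frame of drawer_well between -0.006 and 0.006 m and z of ring4 in the frame of drawer_well between -0.004 and 0.044 m), for 0.2 s.
2. the lid is seated in the tray, over the rings (all of step 1 and x of lid in the frame of drawer_well between -0.008 and 0.008 m and y of lid in the frame of drawer_well between -0.008 and 0.008 m and z of lid in the frame of drawer_well between -0.004 and 0.004 m and angle between lid's own z axis and vertical below 0.05 rad), for 0.3 s.
3. the drawer is shut with the rings and lid in it (all of step 2 and value of joint drawer below 0.006 m), for 0.2 s.
4. the latch is down (value of joint drawer below 0.006 m and value of joint latch below 0.1 rad), for 0.2 s.
At the end, for the whole second after the job is handed in: every ring on the spindle (within 6 mm, flat within 0.15 rad, underside at most 44 mm above the tray floor); lid seated (within 8 mm, its edge within 4 mm of the tray floor, level within 0.05 rad), at rest; drawer open under 6 mm; latch within 0.10 rad of down (all of step 2 and all of step 4 and linear speed of lid below 0.02 m/s); the robot touches nothing.
It fails at once if a bystander is shoved more than 40 mm (distance of any of sink_b, pcb, file from where it was at the start of the episode above 0.04 m).
It fails at once if the heat sink is knocked over (angle between sink_b's own z axis and vertical above 0.5 rad).
Of ring0, ring1, ring2, ring3, ring4 only 3 to 5 are there at a start; the rules pass over those that are not, and their reading is None.
At some moment in a run one of ring0, ring1, ring2, ring3, ring4, lid may be knocked a few centimetres aside while the robot is not near it.
It also fails if it takes over 210 s, if anything falls off the work surface, if the arm or the gripper's body presses on something with over 40 N, if the wrist force passes 120 N, or if a joint passes its speed limit or range.

## Working session

There is one attempt and no reset: what is moved stays moved. The work goes in short steps, Python scripts to look and compute and a tool call to move; the robot and the scene stay as the last step left them, time stands still between calls to the robot, and variables do not carry over. Pictures are saved under pics/ and viewed, at most 14 in all, crops included, and the job is handed in when it is done.

Besides the shell and the picture viewer there is one more tool, called after "Call:" as name(argument=value, ...) on one line, values as JSON. drive_tool: Moves the arm, as the interface text tells. Its arguments: {"type":"object","properties":{"moves":{"type":"array","items":{"type":"array","items":{"type":"number"}}}},"required":["moves"]}

```bash
mkdir -p pics; cat > h.py <<'E'
import numpy as np, cv2
from cell import manip
from scipy.spatial.transform import Rotation as R
def ray(f,uv):
    d=np.linalg.inv(f["K"])@[uv[0],uv[1],1.]; M=f["cam_to_world"]
    return M[:3,3], M[:3,:3]@d
def onz(f,uv,z):
    o,d=ray(f,uv); return o+d*(z-o[2])/d[2]
def tri(f1,p1,f2,p2):
    (a,u),(b,v)=ray(f1,p1),ray(f2,p2)
    s=np.linalg.lstsq(np.c_[u,-v],b-a,rcond=None)[0]
    P,Q=a+u*s[0],b+v*s[1]; return (P+Q)/2,np.linalg.norm(P-Q)
def proj(f,p):
    c=np.linalg.inv(f["cam_to_world"])@np.r_[p,1]; q=f["K"]@c[:3]; return q[:2]/q[2]
def save(f,n,box=None,s=1):
    im=f["img"][:,:,::-1]
    if box: im=im[box[1]:box[3],box[0]:box[2]]
    cv2.imwrite("pics/"+n,cv2.resize(im,None,fx=s,fy=s,interpolation=cv2.INTER_CUBIC))
def delta(target,yaw=None):
    """tool-frame shift in cm to world target mm"""
    s=manip.get_state(); r=R.from_quat(s["orientation"])
    return r.inv().apply(np.array(target)-s["eef_pos"])/10
E
python3 - <<'E'
from h import *
t=manip.grab_frame("top"); s=manip.grab_frame("side")
save(t,"t0.png"); save(s,"s0.png")
st=manip.get_state(); print(st["eef_pos"],R.from_quat(st["orientation"]).as_matrix().round(3).tolist(),manip.hold_point_z)
print(t["cam_to_world"].round(2).tolist(),s["cam_to_world"].round(2).tolist())
for n in ["ring0","lid","drawer_well","spindle_top","drawer_pull","latch_hinge","latch_tip","curebox","sink_b","pcb","file"]:
    for f,c in((t,"top"),(s,"side")):
        print(n,c,[(np.round(d["xy"]).tolist(),round(d["confidence"],2),onz(f,d["xy"],5).round().tolist()[:2]) for d in manip.spot_in(f,n)])
E
```

```text
[ 168.65072265 -627.23376867  213.74607069] [[0.966, 0.26, -0.0], [0.26, -0.966, 0.001], [-0.0, -0.002, -1.0]] -18.700000000000003
[[-0.01, -0.99, 0.16, 322.42], [-1.0, 0.01, -0.01, -80.11], [0.01, -0.16, -0.99, 1237.38], [0.0, 0.0, 0.0, 1.0]] [[-0.97, -0.1, 0.2, 314.69], [-0.22, 0.48, -0.85, 747.16], [-0.01, -0.87, -0.49, 586.9], [0.0, 0.0, 0.0, 1.0]]
ring0 top [([290.0, 174.0], 0.58, [588.0, -7.0]), ([390.0, 221.0], 0.52, [432.0, -322.0]), ([194.0, 157.0], 0.2, [644.0, 304.0])]
ring0 side [([228.0, 233.0], 0.63, [725.0, -70.0]), ([269.0, 255.0], 0.62, [605.0, -7.0]), ([362.0, 218.0], 0.58, [429.0, -200.0]), ([268.0, 237.0], 0.46, [630.0, -75.0]), ([370.0, 196.0], 0.46, [425.0, -319.0]), ([295.0, 334.0], 0.41, [488.0, 202.0])]
lid top [([377.0, 155.0], 0.68, [649.0, -286.0])]
lid side [([295.0, 186.0], 0.57, [636.0, -335.0]), ([368.0, 198.0], 0.22, [429.0, -309.0])]
drawer_well top [([215.0, 204.0], 0.89, [492.0, 231.0])]
drawer_well side [([294.0, 335.0], 0.82, [489.0, 205.0])]
spindle_top top [([221.0, 205.0], 0.75, [488.0, 213.0])]
spindle_top side [([296.0, 334.0], 0.83, [487.0,
[... 304 characters left out ...]
13.0, 52.0]), ([270.0, 233.0], 0.28, [630.0, -90.0])]
latch_tip top [([347.0, 227.0], 0.58, [415.0, -185.0]), ([194.0, 155.0], 0.48, [650.0, 304.0])]
latch_tip side [([208.0, 266.0], 0.87, [718.0, 56.0])]
curebox top [([209.0, 167.0], 0.83, [611.0, 255.0])]
curebox side [([212.0, 330.0], 0.85, [633.0, 222.0]), ([208.0, 266.0], 0.48, [716.0, 56.0]), ([296.0, 334.0], 0.38, [487.0, 201.0])]
sink_b top [([196.0, 157.0], 0.66, [644.0, 299.0]), ([429.0, 202.0], 0.58, [492.0, -447.0])]
sink_b side [([210.0, 268.0], 0.71, [710.0, 62.0])]
pcb top [([349.0, 196.0], 0.59, [515.0, -194.0])]
pcb side []
file top [([362.0, 257.0], 0.71, [323.0, -229.0])]
file side [([411.0, 219.0], 0.71, [311.0, -224.0])]
```

View pics/t0.png

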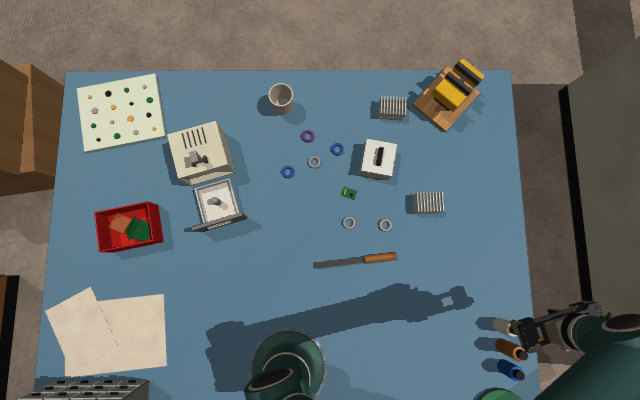

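View pics/s0.png

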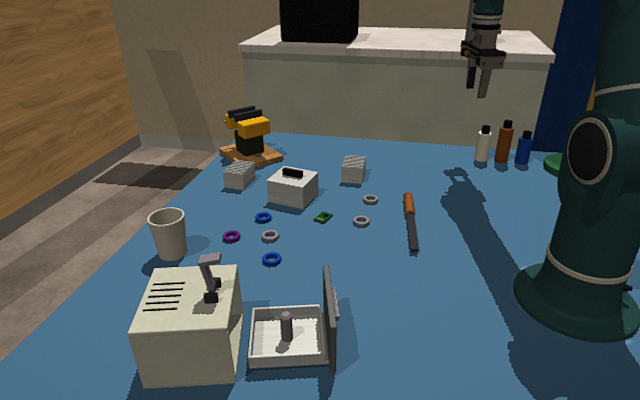

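The three steel rings are at top-view px (314,162), (349,222), (385,225); the side view shows the same three at (270,237), (361,221), (371,199). The blue and purple ones are look-alikes. The drawer is open with its front towards the robot, and the latch stands upright.

```bash
python3 - <<'E'
from h import *
t=manip.grab_frame("top"); s=manip.grab_frame("side")
a=cv2.resize(t["img"][115:240,160:260],None,fx=4,fy=4,interpolation=cv2.INTER_CUBIC)
b=cv2.resize(s["img"][240:390,120:360],None,fx=3.33,fy=3.33,interpolation=cv2.INTER_CUBIC)
cv2.imwrite("pics/z0.png",a[:,:,::-1]);cv2.imwrite("pics/z1.png",b[:,:,::-1])
# rings: grey-ish segmentation by networks + colour
for f,l in((t,"top"),(s,"side")):
    hsv=cv2.cvtColor(f["img"],cv2.COLOR_RGB2HSV)
    for n in ["ring0","lid"]:
        for d in manip.regions_of(f,n):
            m=d["pixels"]; u=np.argwhere(m)[:,::-1].astype(np.float32)
            (c,r)=cv2.minEnclosingCircle(u); k=cv2.convexHull(u); e=cv2.fitEllipse(k)
            print(l,n,round(d["confidence"],2),len(u),np.round(e[0],1),np.round(e[1],1),np.median(hsv[m],0),onz(f,e[0],5 ).round(1)[:2],(cv2.minAreaRect(u)))
E
```

```text
top ring0 0.64 56 [306.9 135.8] [ 9.6 11.3] [143.  149.  125.5] [713.6 -60.1] ((306.5, 136.0), (10.0, 9.0), 90.0)
top ring0 0.62 21 [383.1 223.7] [7.1 9.4] [  8.  24. 158.] [ 424.9 -298.8] ((381.9000244140625, 223.2000274658203), (4.472135543823242, 9.391485214233398), 26.56505012512207)
top ring0 0.51 28 [286.2 171.6] [8.9 9.5] [110.  190.5 155. ] [594.9   6.9] ((284.25, 172.25), (9.486833572387695, 4.743416786193848), 71.56504821777344)
top ring0 0.49 91 [337.1 148.5] [11.5 12.6] [110. 189. 149.] [ 670.4 -157.9] ((337.0, 148.5), (11.0, 12.0), 90.0)
top ring0 0.41 55 [348.8 222.7] [10.7 11.5] [  8.  23. 152.] [ 429.1 -190.7] ((349.0, 222.5), (11.0, 10.0), 90.0)
top lid 0.72 1193 [378.  158.4] [42.1 43.5] [ 25.  21. 218.] [ 636.3 -289.9] ((377.1756896972656, 158.94593811035156), (33.53739547729492, 37.31856918334961), 9.462321281433105)
side ring0 0.72 150 [361.2 220.6] [11.4 15.8] [  9.  22. 101.] [ 429.3 -190.1] ((361.5, 220.5), (11.0, 15.0), 90.0)
side ring0 0.54 191 [271.1 258.4] [13.7 19.6] [111. 217. 124.] [596.1   2.2] ((271.0, 258.5), (13.0, 18.0), 90.0)
side ring0 0.5 141 [262.5 216.6] [10.9 15.7] [111. 218. 113.] [ 671.  -158.4] ((262.5, 217.0), (10.0, 15.0), 90.0)
side ring0 0.48 171 [269.3 235.3] [12.6 17.5] [  8.  21. 104.] [628.1 -82.2] ((269.0, 235.5), (11.0, 16.0), 90.0)
side ring0 0.47 148 [230.5 235.5] [11.5 16.8] [141.  179.5  94.5] [716.1 -62.9] ((231.0, 235.5), (11.0, 16.0), 90.0)
side ring0 0.21 5685 [293.4 337.3] [ 89.9 186. ] [ 24.  17. 106.] [488.4 209.4] ((293.9033203125, 316.54168701171875), (88.21728515625, 106.54642486572266), 3.2396998405456543)
side lid 0.85 1714 [293.1 186.1] [43.7 56. ] [23. 18. 95.] [ 641.2 -332.2] ((291.56634521484375, 186.6419219970703), (52.332454681396484, 38.93069076538086), 10.491477966308594)
```

View pics/z0.png

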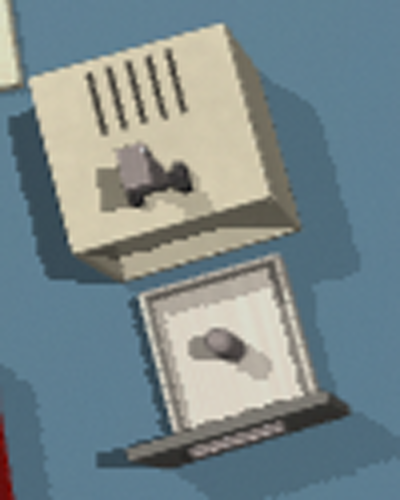

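View pics/z1.png

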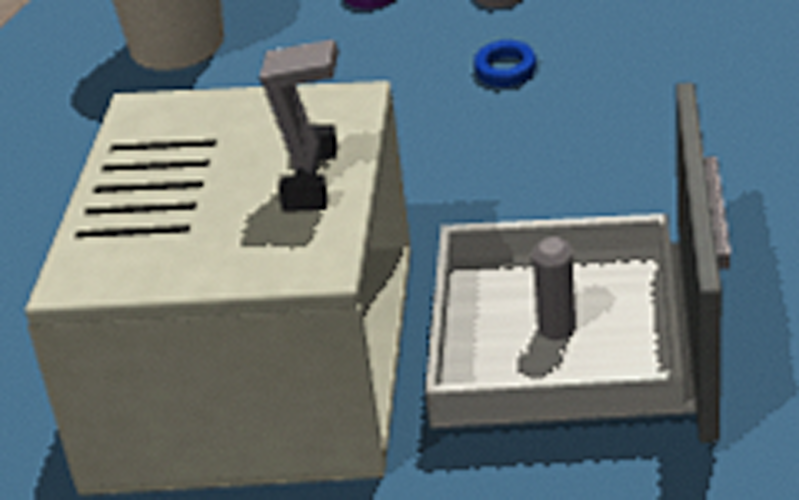

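The crops show the spindle tip at crop px (218,340) in the top view and (553,245) in the side view. The latch leans back a little, with its hook tip at about (300,60) in the side crop.

```bash
python3 - <<'E'
from h import *
t=manip.grab_frame("top"); s=manip.grab_frame("side")
T=lambda x,y:(160+x/4-.4,115+y/4-.4); S=lambda x,y:(120+x/3.33-.35,240+y/3.33-.35)
print("spindle top",tri(t,T(217,341),s,S(553,245)), onz(t,T(217,341),68),onz(s,S(553,245),68))
print("foot",onz(s,S(559,333),14),onz(t,T(238,350),14))
P={"bl":(onz(t,T(32,76),117)),"br":onz(t,T(222,25),117),"fl":onz(t,T(75,253),117),"fr":onz(t,T(270,197),117)}
Q={"fl":onz(s,S(28,310),117),"bl?":onz(s,S(115,95),117),"fr":onz(s,S(388,84),117),"x":onz(s,S(357,302),117)}
print(P,Q)
print("plate top ends",onz(t,T(125,460),107),onz(t,T(335,395),107),onz(s,S(684,84),107),onz(s,S(710,290),107))
print("pull",onz(t,T(190,450),90),onz(t,T(283,425),90))
print("latch tip",tri(t,T(133,152),s,S(300,62)),"pin",onz(t,T(160,190),128),onz(s,S(312,165),128))
for f,l,z in((t,"top",5),(s,"side",5)):
    for p in ([(314,162),(349,222),(385,225)] if l=="top" else [(269,235),(361,220),(371,199)]):
        u0,v0=p[0]-13,p[1]-13
        hsv=cv2.cvtColor(f["img"],cv2.COLOR_RGB2HSV)[v0:v0+27,u0:u0+27]
        m=(hsv[...,1]<70).astype(np.uint8)
        n,lb,stt,cc=cv2.connectedComponentsWithStats(m)
        k=1+np.argmax(stt[1:,4]); pts=np.argwhere(lb==k)[:,::-1].astype(np.float32)
        e=cv2.fitEllipse(cv2.convexHull(pts)); c=np.array(e[0])+[u0,v0]
        print(l,stt[k,4],c.round(1),onz(f,c,5).round(1))
lt=manip.regions_of(t,"lid")[0]["pixels"]; ls=manip.regions_of(s,"lid")[0]["pixels"]
for f,m in((t,lt),(s,ls)):
    m=cv2.erode(m.astype(np.uint8),np.ones((7,7)))
    g=f["img"].max(2); b=(m>0)&(g<60); u=np.argwhere(b)[:,::-1].astype(np.float32)
    r=cv2.minAreaRect(u); print("bar",len(u),r,onz(f,u.mean(0),78))
    bx=cv2.boxPoints(r); W=[onz(f,q,82)[:2] for q in bx]; print(np.round(W,1).tolist())
E
```

```text
spindle top (array([495.82526984, 219.66033662,  67.60327911]), np.float64(0.37077628271055324)) [495.58147771 219.52152681  68.        ] [495.87861288 220.05729987  68.        ]
foot [493.90371096 224.89678737  14.        ] [496.30263241 216.64643805  14.        ]
{'bl': array([687.56746978, 350.20355674, 117.        ]), 'br': array([726.12741304, 211.16998086, 117.        ]), 'fl': array([553.7307473 , 312.08568602, 117.        ]), 'fr': array([594.47897517, 171.82043094, 117.        ])} {'fl': array([684.2710714 , 354.11646032, 117.        ]), 'bl?': array([726.53710575, 213.17076789, 117.        ]), 'fr': array([594.34331219, 175.59780662, 117.        ]), 'x': array([550.13307577, 320.28749745, 117.        ])}
plate top ends [403.99058537 272.55672438 107.        ] [449.68591065 123.04481219 107.        ] [449.51110223 131.20054939 107.        ] [407.5900283  271.90313845 107.        ]
pull [412.11384441 230.86595919  90.        ] [429.84183824 163.62197433  90.        ]
latch tip (array([605.11090052, 249.96064925, 184.48330688]), np.float64(11.012896946274774)) pin [597.56678069 249.04136505 128.        ] [599.10609412 254.10036353 128.        ]
top 102 [314.  161.5] [627.5 -82.7   5. ]
top 107 [348.8 222.3] [ 430.1 -190.7    5. ]
top 113 [385.1 224.8] [ 421.4 -304.8    5. ]
side 160 [269.4 235.5] [627.5 -81.6   5. ]
side 149 [360.8 220.8] [ 430.1 -189.     5. ]
side 125 [370.  198.9] [ 422.2 -303.     5. ]
bar 80 ((379.1486511230469, 156.10809326171875), (4.274373531341553, 18.248287200927734), 9.462322235107422) [ 624.49886355 -280.92380857   78.        ]
[[597.0, -268.5], [653.2, -279.5], [650.9, -292.3], [594.8, -281.2]]
bar 117 ((297.4644775390625, 176.48519897460938), (30.923080444335938, 11.769231796264648), 22.61986541748047) [ 619.52708431 -264.76931112   78.        ]
[[643.3, -237.1], [650.8, -302.4], [559.9, -248.2], [556.9, -188.7]]
```

```bash
cat >> h.py <<'E'
def plan(*tg,yaw=16.0):
    s=manip.get_state(); r=R.from_quat(s["orientation"])
    w=np.radians(yaw); T=R.from_matrix(np.array([[np.cos(w),np.sin(w),0],[np.sin(w),-np.cos(w),0],[0,0,-1]]))
    print("t",round(s["time_s"],1),"pos",np.round(s["eef_pos"],1),"F",np.round(s["wrist_force"],1),"w",round(s["width"]*91.9,1),"turn",(r.inv()*T).as_rotvec(degrees=True).round(2))
    for p in tg: print(p,"->",(r.inv().apply(np.array(p)-s["eef_pos"])/10).round(2).tolist())
E
python3 -c "
from h import *
plan((421.8,-303.9,80),(421.8,-303.9,3))"
```

```text
t 1.7 pos [ 168.8 -627.7  214.6] F [ 1.2 -0.9 -0.2] w 91.9 turn [ 0.    0.   -0.95]
(421.8, -303.9, 80) -> [32.84, -24.7, 13.46]
(421.8, -303.9, 3) -> [32.84, -24.7, 21.16]
```

Call:
drive_tool(moves=[[0, 0, -0.95, 32.84, -24.7, 8, 7], [0, 0, -0.95, 32.84, -24.7, 8, 7], [0, 0, -0.95, 32.84, -24.7, 8, 7], [0, 0, -0.95, 32.84, -24.7, 8, 7], [0, 0, -0.95, 32.84, -24.7, 8, 7], [0, 0, -0.95, 32.84, -24.7, 8, 7], [0, 0, -0.95, 32.84, -24.7, 8, 7], [0, 0, -0.95, 32.84, -24.7, 8, 7], [0, 0, -0.95, 32.84, -24.7, 8, 7], [0, 0, -0.95, 32.84, -24.7, 8, 7], [0, 0, -0.95, 32.84, -24.7, 13.5, 7], [0, 0, -0.95, 32.84, -24.7, 13.5, 7], [0, 0, -0.95, 32.84, -24.7, 13.5, 7], [0, 0, -0.95, 32.84, -24.7, 13.5, 7]])

```text
time_s: 3.1
eef_pos: [422.0, -305.3, 80.9]
orientation: [0.99, 0.138, 0.0, 0.001]
wrist_force: [0.5, -0.3, 0.5]
width: 0.758
gripper_force: 0.0
```

```bash
python3 -c "
from h import *
plan((421.8,-303.9,3),(421.8,-303.9,80))"
```

```text
t 3.1 pos [ 422.  -305.3   80.9] F [ 0.5 -0.3  0.5] w 69.7 turn [ 0.09 -0.05 -0.09]
(421.8, -303.9, 3) -> [0.02, -0.15, 7.79]
(421.8, -303.9, 80) -> [0.02, -0.14, 0.09]
```

Call:
drive_tool(moves=[[0, 0, 0, 0, -0.15, 4, 7], [0, 0, 0, 0, -0.15, 7, 7], [0, 0, 0, 0, -0.15, 7.75, 7], [0, 0, 0, 0, -0.15, 7.75, 3], [0, 0, 0, 0, -0.15, 7.75, 3], [0, 0, 0, 0, -0.15, 7.75, 3], [0, 0, 0, 0, -0.15, 7.75, 3], [0, 0, 0, 0, -0.15, 7.75, 3], [0, 0, 0, 0, -0.15, 7.75, 3], [0, 0, 0, 0, -0.15, 3, 3], [0, 0, 0, 0, -0.15, -2, 3], [0, 0, 0, 0, -0.15, -7, 3], [0, 0, 0, 0, -0.15, -7, 3]])

```text
time_s: 4.4
eef_pos: [425.3, -304.8, 156.5]
orientation: [0.99, 0.139, 0.005, 0.004]
wrist_force: [1.6, -0.3, -0.3]
width: 0.416
gripper_force: 30.0
```

```bash
python3 -c "
from h import *
plan((495.7,219.8,150),(495.7,219.8,100))"
```

```text
t 4.4 pos [ 425.3 -304.8  156.5] F [ 1.6 -0.3 -0.3] w 38.2 turn [ 0.58 -0.47 -0.  ]
(495.7, 219.8, 150) -> [21.23, -48.5, 0.33]
(495.7, 219.8, 100) -> [21.18, -48.55, 5.33]
```

Call:
drive_tool(moves=[[0, 0, 0, 21.2, -48.5, 0, 3], [0, 0, 0, 21.2, -48.5, 0, 3], [0, 0, 0, 21.2, -48.5, 0, 3], [0, 0, 0, 21.2, -48.5, 0, 3], [0, 0, 0, 21.2, -48.5, 0, 3], [0, 0, 0, 21.2, -48.5, 0, 3], [0, 0, 0, 21.2, -48.5, 0, 3], [0, 0, 0, 21.2, -48.5, 0, 3], [0, 0, 0, 21.2, -48.5, 0, 3], [0, 0, 0, 21.2, -48.5, 0, 3], [0, 0, 0, 21.2, -48.5, 0, 3], [0, 0, 0, 21.2, -48.5, 0, 3], [0, 0, 0, 21.2, -48.5, 0, 3], [0, 0, 0, 21.2, -48.5, 0, 3], [0, 0, 0, 21.2, -48.5, 0, 3]])

```text
time_s: 5.9
eef_pos: [491.6, 220.4, 149.4]
orientation: [0.99, 0.138, -0.0, 0.0]
wrist_force: [0.5, 0.2, 1.0]
width: 0.418
gripper_force: 30.0
```

```bash
python3 - <<'E'
from h import *
plan((495.7,219.8,90),(495.7,219.8,75))
s=manip.grab_frame("side");t=manip.grab_frame("top"); p=manip.get_state()["eef_pos"]
print(proj(s,p),proj(t,p))
x,y=map(int,proj(s,p)); a=s["img"][y-50:y+70,x-60:x+60]
x,y=map(int,proj(t,p)); b=t["img"][y-30:y+30,x-30:x+30]
cv2.imwrite("pics/h1.png",np.hstack([cv2.resize(a,(400,400),interpolation=cv2.INTER_CUBIC),cv2.resize(b,(400,400),interpolation=cv2.INTER_CUBIC)])[:,:,::-1])
E
```

```text
t 5.9 pos [491.6 220.4 149.4] F [0.5 0.2 1. ] w 38.4 turn [ 0.05  0.03 -0.13]
(495.7, 219.8, 90) -> [0.38, 0.17, 5.94]
(495.7, 219.8, 75) -> [0.38, 0.17, 7.44]
[285.73817271 273.99293835] [205.99954312 197.01579657]
```

View pics/h1.png

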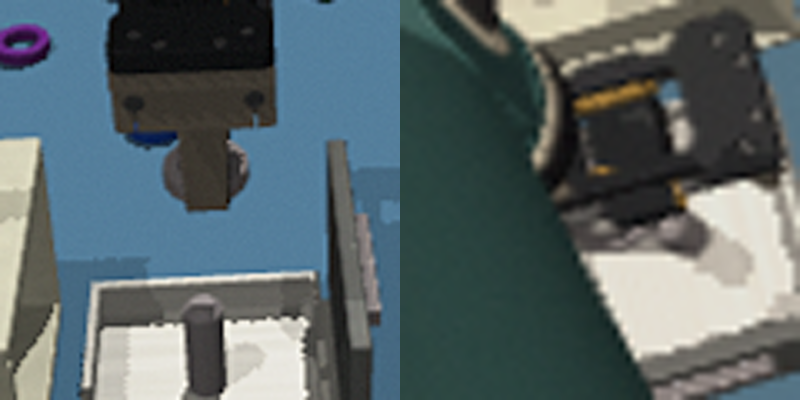

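The side crop shows the ring held flat and centred in the fingers within about 1 mm (crop px 163–248), with the spindle tip below it at px 205. In the top view the arm partly hides the ring.

Call:
drive_tool(moves=[[0, 0, 0, 0.45, 0.19, 3, 3], [0, 0, 0, 0.45, 0.19, 6.5, 3], [0, 0, 0, 0.45, 0.19, 6.5, 3], [0, 0, 0, 0.45, 0.19, 6.5, 3], [0, 0, 0, 0.45, 0.19, 6.5, 3]])

```text
time_s: 6.5
eef_pos: [497.4, 222.1, 86.2]
orientation: [0.99, 0.139, 0.001, -0.0]
wrist_force: [0.4, 0.2, -0.1]
width: 0.418
gripper_force: 30.0
```

```bash
python3 - <<'E'
from h import *
plan((495.7,219.8,60),(495.7,219.8,17))
s=manip.grab_frame("side");t=manip.grab_frame("top"); p=manip.get_state()["eef_pos"]
print(proj(s,p),proj(t,p),proj(s,(495.7,219.8,68)),proj(s,(495.7,219.8,85)))
a=s["img"][270:350,246:326]
x,y=map(int,proj(t,p)); b=t["img"][y-30:y+30,x-30:x+30]
cv2.imwrite("pics/h2.png",np.hstack([cv2.resize(a,(400,400),interpolation=cv2.INTER_CUBIC),cv2.resize(b,(400,400),interpolation=cv2.INTER_CUBIC)])[:,:,::-1])
E
```

```text
t 6.5 pos [497.4 222.1  86.2] F [ 0.4  0.2 -0.1] w 38.4 turn [-0.02 -0.14 -0.01]
(495.7, 219.8, 60) -> [-0.23, 0.17, 2.62]
(495.7, 219.8, 17) -> [-0.24, 0.18, 6.92]
[283.93335479 305.40003315] [211.44610275 198.36836798] [285.86665686 313.13093815] [285.37950951 305.17893855]
```

View pics/h2.png

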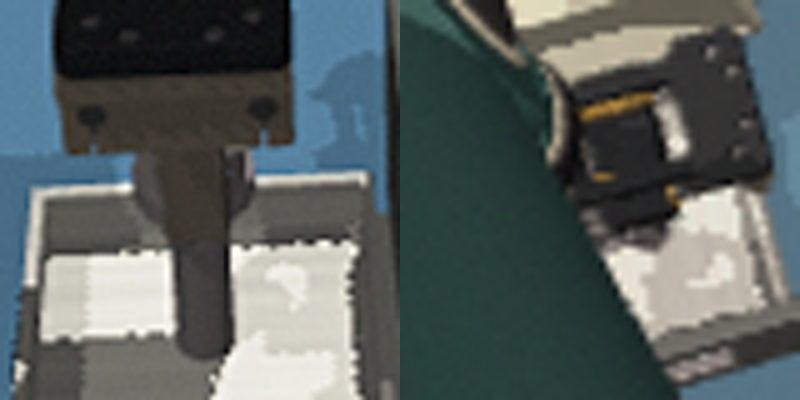

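The ring spans crop px 133–252 (mid 192) while the spindle mid is about 205, so the ring sits about 3 mm too far towards +x. I'll correct that and descend slowly, watching the force.

Call:
drive_tool(moves=[[0, 0, 0, -0.3, 0.15, 0, 3], [0, 0, 0, -0.3, 0.15, 0, 3], [0, 0, 0, -0.3, 0.15, 0, 3], [0, 0, 0, -0.3, 0.15, 1, 3], [0, 0, 0, -0.3, 0.15, 1.7, 3], [0, 0, 0, -0.3, 0.15, 2.2, 3], [0, 0, 0, -0.3, 0.15, 2.5, 3], [0, 0, 0, -0.3, 0.15, 2.5, 3]])

```text
time_s: 7.4
eef_pos: [493.9, 219.5, 59.0]
orientation: [0.99, 0.139, -0.0, -0.0]
wrist_force: [1.6, 1.3, -0.5]
width: 0.418
gripper_force: 30.0
```

Call:
drive_tool(moves=[[0, 0, 0, 0.05, 0, 1.5, 3], [0, 0, 0, 0.05, 0, 3, 3], [0, 0, 0, 0.05, 0, 3.8, 3], [0, 0, 0, 0.05, 0, 4.0, 3], [0, 0, 0, 0.05, 0, 4.0, 3]])

```text
time_s: 7.9
eef_pos: [493.5, 219.2, 18.7]
orientation: [0.99, 0.139, -0.001, 0.0]
wrist_force: [-0.4, -0.2, -0.6]
width: 0.419
gripper_force: 30.0
```

Call:
drive_tool(moves=[[0, 0, 0, 0, 0, 0, 5.6], [0, 0, 0, 0, 0, 0, 5.6], [0, 0, 0, 0, 0, 0, 5.6], [0, 0, 0, 0, 0, -3, 5.6], [0, 0, 0, 0, 0, -8, 5.6], [0, 0, 0, 0, 0, -13, 5.6], [0, 0, 0, 0, 0, -13, 5.6]])

```text
time_s: 8.6
eef_pos: [498.2, 221.8, 156.4]
orientation: [0.99, 0.139, 0.006, -0.002]
wrist_force: [1.1, 1.0, -0.4]
width: 0.611
gripper_force: 0.0
```

```bash
cat > rings.py <<'E'
from h import *
t=manip.grab_frame("top"); s=manip.grab_frame("side")
for f,l in((t,"top"),(s,"side")):
    for d in manip.regions_of(f,"ring0"):
        m=d["pixels"]; sat=np.median(cv2.cvtColor(f["img"],cv2.COLOR_RGB2HSV)[m],0)[1]
        if sat>90 or m.sum()>400: continue
        u=np.argwhere(m)[:,::-1].astype(np.float32); c=cv2.fitEllipse(cv2.convexHull(u))[0]
        print(l,round(d["confidence"],2),len(u),onz(f,c,5).round(1)[:2])
E
python3 rings.py; python3 -c "
from h import *
plan((430.1,-189.9,150),(430.1,-189.9,80),(430.1,-189.9,3))"
```

```text
top 0.64 74 [ 430.2 -190. ]
top 0.51 53 [627.2 -82. ]
side 0.75 264 [496.9 208.3]
side 0.57 142 [ 431.2 -189.5]
t 8.8 pos [493.5 218.8 148.6] F [-0.   0.1 -0.4] w 56.0 turn [ 0.03  0.11 -0.01]
(430.1, -189.9, 150) -> [-17.36, 37.54, -0.09]
(430.1, -189.9, 80) -> [-17.34, 37.54, 6.91]
(430.1, -189.9, 3) -> [-17.33, 37.54, 14.61]
```

Call:
drive_tool(moves=[[0, 0, 0, -17.36, 37.54, 0, 7], [0, 0, 0, -17.36, 37.54, 0, 7], [0, 0, 0, -17.36, 37.54, 0, 7], [0, 0, 0, -17.36, 37.54, 0, 7], [0, 0, 0, -17.36, 37.54, 0, 7], [0, 0, 0, -17.36, 37.54, 0, 7], [0, 0, 0, -17.36, 37.54, 0, 7], [0, 0, 0, -17.36, 37.54, 0, 7], [0, 0, 0, -17.36, 37.54, 0, 7], [0, 0, 0, -17.36, 37.54, 0, 7], [0, 0, 0, -17.36, 37.54, 5, 7], [0, 0, 0, -17.36, 37.54, 8, 7], [0, 0, 0, -17.36, 37.54, 8, 7], [0, 0, 0, -17.36, 37.54, 8, 7], [0, 0, 0, -17.36, 37.54, 8, 7]])

```text
time_s: 10.3
eef_pos: [432.2, -188.7, 70.7]
orientation: [0.99, 0.14, 0.001, 0.0]
wrist_force: [0.2, -0.0, 0.1]
width: 0.764
gripper_force: 0.0
```

```bash
python3 -c "
from h import *
plan((430.1,-189.9,150),(430.1,-189.9,80),(430.1,-189.9,3))"
```

```text
t 10.3 pos [ 432.2 -188.7   70.7] F [ 0.2 -0.   0.1] w 70.3 turn [ 0.06 -0.09  0.08]
(430.1, -189.9, 150) -> [-0.22, 0.07, -7.93]
(430.1, -189.9, 80) -> [-0.23, 0.06, -0.93]
(430.1, -189.9, 3) -> [-0.24, 0.05, 6.77]
```

Call:
drive_tool(moves=[[0, 0, 0, -0.2, 0.05, 4, 7], [0, 0, 0, -0.2, 0.05, 6, 7], [0, 0, 0, -0.2, 0.05, 6.75, 7], [0, 0, 0, -0.2, 0.05, 6.75, 7], [0, 0, 0, -0.2, 0.05, 6.75, 7]])

```text
time_s: 10.8
eef_pos: [430.4, -190.5, 3.4]
orientation: [0.99, 0.139, 0.001, 0.001]
wrist_force: [0.8, 0.8, 0.9]
width: 0.763
gripper_force: 0.0
```

```bash
python3 -c "
from h import *
plan((430.1,-189.9,3))"
```

```text
t 10.8 pos [ 430.4 -190.5    3.4] F [0.8 0.8 0.9] w 70.1 turn [ 0.09 -0.11  0.01]
(430.1, -189.9, 3) -> [-0.01, -0.07, 0.04]
```

Call:
drive_tool(moves=[[0, 0, 0, 0, 0, 0, 3], [0, 0, 0, 0, 0, 0, 3], [0, 0, 0, 0, 0, 0, 3], [0, 0, 0, 0, 0, 0, 3], [0, 0, 0, 0, 0, 0, 3], [0, 0, 0, 0, 0, 0, 3], [0, 0, 0, 0, 0, -5, 3], [0, 0, 0, 0, 0, -10, 3], [0, 0, 0, 0, 0, -14.6, 3], [0, 0, 0, 17.38, -37.6, -14.6, 3], [0, 0, 0, 17.38, -37.6, -14.6, 3], [0, 0, 0, 17.38, -37.6, -14.6, 3], [0, 0, 0, 17.38, -37.6, -14.6, 3], [0, 0, 0, 17.38, -37.6, -14.6, 3], [0, 0, 0, 17.38, -37.6, -14.6, 3], [0, 0, 0, 17.38, -37.6, -14.6, 3], [0, 0, 0, 17.38, -37.6, -14.6, 3], [0, 0, 0, 17.38, -37.6, -14.6, 3], [0, 0, 0, 17.38, -37.6, -14.6, 3], [0, 0, 0, 17.38, -37.6, -14.6, 3]])

```text
time_s: 12.8
eef_pos: [492.2, 217.4, 147.4]
orientation: [0.99, 0.139, -0.001, 0.001]
wrist_force: [-0.0, 0.5, -1.2]
width: 0.416
gripper_force: 30.0
```

Call:
drive_tool(moves=[[0, 0, 0, 0, 0, 3, 3], [0, 0, 0, 0, 0, 6, 3], [0, 0, 0, 0, 0, 6, 3], [0, 0, 0, 0, 0, 6, 3], [0, 0, 0, 0, 0, 6, 3], [0, 0, 0, 0, 0, 6, 3]])

```text
time_s: 13.4
eef_pos: [493.6, 219.0, 89.6]
orientation: [0.99, 0.139, 0.001, -0.0]
wrist_force: [0.1, -0.2, -0.5]
width: 0.42
gripper_force: 30.0
```

```bash
cat > look.py <<'E'
from h import *
import sys
plan((493.6,219.2,60),(493.6,219.2,29))
s=manip.grab_frame("side"); p=manip.get_state()["eef_pos"]
print(proj(s,p),proj(s,(495.7,219.8,85)))
cv2.imwrite("pics/"+sys.argv[1],cv2.resize(s["img"][270:350,246:326],(400,400),interpolation=cv2.INTER_CUBIC)[:,:,::-1])
E
python3 look.py h3.png
```

```text
t 13.4 pos [493.6 219.   89.6] F [ 0.1 -0.2 -0.5] w 38.6 turn [-0.   -0.15 -0.04]
(493.6, 219.2, 60) -> [-0.0, -0.02, 2.96]
(493.6, 219.2, 29) -> [-0.01, -0.02, 6.06]
[286.72714149 303.0102818 ] [285.37950951 305.17893855]
```

View pics/h3.png

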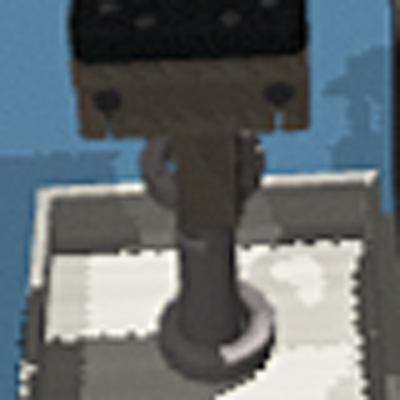

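The first ring lies flat at the spindle's foot (px 215,335). The second is held at px 140–263, centred over the spindle, so I'll descend.

Call:
drive_tool(moves=[[0, 0, 0, 0, 0, 1, 3], [0, 0, 0, 0, 0, 1.8, 3], [0, 0, 0, 0, 0, 2.4, 3], [0, 0, 0, 0, 0, 3, 3], [0, 0, 0, 0, 0, 3, 3]])

```text
time_s: 13.95
eef_pos: [492.0, 218.9, 56.9]
orientation: [0.99, 0.139, -0.001, 0.0]
wrist_force: [0.0, -0.1, -0.7]
width: 0.417
gripper_force: 30.0
```

Call:
drive_tool(moves=[[0, 0, 0, 0.1, 0, 1.5, 3], [0, 0, 0, 0.1, 0, 2.6, 3], [0, 0, 0, 0.1, 0, 2.6, 3], [0, 0, 0, 0.1, 0, 2.6, 3], [0, 0, 0, 0.1, 0, 2.6, 5.6], [0, 0, 0, 0.1, 0, 2.6, 5.6], [0, 0, 0, 0.1, 0, 2.6, 5.6], [0, 0, 0, 0.1, 0, 2.6, 5.6], [0, 0, 0, 0.1, 0, -2, 5.6], [0, 0, 0, 0.1, 0, -7, 5.6], [0, 0, 0, 0.1, 0, -9.5, 5.6], [0, 0, 0, 0.1, 0, -9.5, 5.6], [0, 0, 0, 0.1, 0, -9.5, 5.6], [0, 0, 0, 0.1, 0, -9.5, 5.6]])

```text
time_s: 15.35
eef_pos: [492.7, 218.7, 151.7]
orientation: [0.99, 0.139, -0.001, 0.0]
wrist_force: [0.2, 0.4, 0.3]
width: 0.612
gripper_force: 0.0
```

```bash
python3 rings.py; python3 -c "
from h import *
plan((627.4,-82.1,150),(627.4,-82.1,80),(627.4,-82.1,3))"
```

```text
top 0.4 78 [627.3 -82.1]
side 0.77 254 [502.7 197.2]
side 0.43 74 [493.3 218.1]
t 15.6 pos [492.8 219.1 151.8] F [-0.5  0.1 -0.6] w 56.1 turn [0.01 0.13 0.01]
(627.4, -82.1, 150) -> [4.63, 32.66, 0.18]
(627.4, -82.1, 80) -> [4.64, 32.66, 7.18]
(627.4, -82.1, 3) -> [4.66, 32.66, 14.88]
```

Call:
drive_tool(moves=[[0, 0, 0, 4.65, 32.66, 0, 7], [0, 0, 0, 4.65, 32.66, 0, 7], [0, 0, 0, 4.65, 32.66, 0, 7], [0, 0, 0, 4.65, 32.66, 0, 7], [0, 0, 0, 4.65, 32.66, 0, 7], [0, 0, 0, 4.65, 32.66, 0, 7], [0, 0, 0, 4.65, 32.66, 0, 7], [0, 0, 0, 4.65, 32.66, 0, 7], [0, 0, 0, 4.65, 32.66, 5, 7], [0, 0, 0, 4.65, 32.66, 9, 7], [0, 0, 0, 4.65, 32.66, 9, 7], [0, 0, 0, 4.65, 32.66, 9, 7], [0, 0, 0, 4.65, 32.66, 9, 7], [0, 0, 0, 4.65, 32.66, 9, 7]])

```text
time_s: 16.95
eef_pos: [629.9, -81.5, 65.6]
orientation: [0.99, 0.139, 0.002, 0.0]
wrist_force: [0.1, -0.0, -1.2]
width: 0.761
gripper_force: 0.0
```

```bash
python3 -c "
from h import *
plan((627.4,-82.1,3))"
```

```text
t 16.9 pos [629.9 -81.5  65.6] F [ 0.1 -0.  -1.2] w 69.9 turn [ 0.09 -0.21  0.02]
(627.4, -82.1, 3) -> [-0.28, -0.02, 6.25]
```

Call:
drive_tool(moves=[[0, 0, 0, -0.2, 0, 3, 7], [0, 0, 0, -0.2, 0, 5.5, 7], [0, 0, 0, -0.2, 0, 6.0, 7], [0, 0, 0, -0.2, 0, 6.0, 7], [0, 0, 0, -0.2, 0, 6.0, 7], [0, 0, 0, -0.2, 0, 6.0, 7]])

```text
time_s: 17.55
eef_pos: [627.6, -82.4, 4.8]
orientation: [0.99, 0.139, 0.001, 0.0]
wrist_force: [-0.0, -0.9, -0.1]
width: 0.761
gripper_force: 0.0
```

```bash
python3 -c "
from h import *
plan((627.4,-82.1,3),(493.6,219.2,150),(493.6,219.2,90))"
```

```text
t 17.6 pos [627.6 -82.4   4.8] F [-0.  -0.9 -0.1] w 69.9 turn [ 0.06 -0.15  0.  ]
(627.4, -82.1, 3) -> [-0.01, -0.03, 0.18]
(493.6, 219.2, 150) -> [-4.53, -32.67, -14.57]
(493.6, 219.2, 90) -> [-4.55, -32.67, -8.57]
```

Call:
drive_tool(moves=[[0, 0, 0, 0, 0, 0.15, 3], [0, 0, 0, 0, 0, 0.15, 3], [0, 0, 0, 0, 0, 0.15, 3], [0, 0, 0, 0, 0, 0.15, 3], [0, 0, 0, 0, 0, 0.15, 3], [0, 0, 0, 0, 0, 0.15, 3], [0, 0, 0, 0, 0, -5, 3], [0, 0, 0, 0, 0, -10, 3], [0, 0, 0, 0, 0, -14.6, 3], [0, 0, 0, -4.53, -32.67, -14.6, 3], [0, 0, 0, -4.53, -32.67, -14.6, 3], [0, 0, 0, -4.53, -32.67, -14.6, 3], [0, 0, 0, -4.53, -32.67, -14.6, 3], [0, 0, 0, -4.53, -32.67, -14.6, 3], [0, 0, 0, -4.53, -32.67, -14.6, 3], [0, 0, 0, -4.53, -32.67, -14.6, 3], [0, 0, 0, -4.53, -32.67, -14.6, 3], [0, 0, 0, -4.53, -32.67, -14.6, 3], [0, 0, 0, -4.53, -32.67, -14.6, 3], [0, 0, 0, -4.53, -32.67, -14.6, 3]])

```text
time_s: 19.55
eef_pos: [493.5, 217.6, 148.9]
orientation: [0.99, 0.138, -0.0, 0.0]
wrist_force: [0.3, 0.1, -0.5]
width: 0.419
gripper_force: 30.0
```

Call:
drive_tool(moves=[[0, 0, 0, 0, 0, 3, 3], [0, 0, 0, 0, 0, 6, 3], [0, 0, 0, 0, 0, 6, 3], [0, 0, 0, 0, 0, 6, 3], [0, 0, 0, 0, 0, 6, 3], [0, 0, 0, 0, 0, 6, 3]])

```text
time_s: 20.15
eef_pos: [493.8, 219.5, 90.5]
orientation: [0.99, 0.139, 0.001, -0.0]
wrist_force: [0.5, 0.4, -0.9]
width: 0.423
gripper_force: 30.0
```

```bash
python3 look.py h4.png
```

```text
t 20.1 pos [493.8 219.5  90.5] F [ 0.5  0.4 -0.9] w 38.9 turn [-0.01 -0.15 -0.02]
(493.6, 219.2, 60) -> [-0.04, 0.03, 3.05]
(493.6, 219.2, 29) -> [-0.04, 0.03, 6.15]
[286.52226436 302.69856565] [285.37950951 305.17893855]
```

View pics/h4.png

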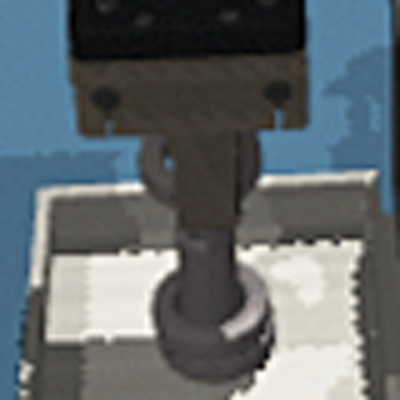

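Two rings are stacked flat at px (213,330). The third is held at px 138–260, about 0.6 mm further towards +x than the last one. I'll lower it the same way.

Call:
drive_tool(moves=[[0, 0, 0, -0.05, 0, 1, 3], [0, 0, 0, -0.05, 0, 1.8, 3], [0, 0, 0, -0.05, 0, 2.4, 3], [0, 0, 0, -0.05, 0, 3, 3], [0, 0, 0, -0.05, 0, 3, 3]])

```text
time_s: 20.7
eef_pos: [491.7, 218.9, 57.9]
orientation: [0.99, 0.139, -0.001, 0.0]
wrist_force: [0.7, 0.5, -0.6]
width: 0.417
gripper_force: 30.0
```

Call:
drive_tool(moves=[[0, 0, 0, 0.1, 0, 1, 3], [0, 0, 0, 0.1, 0, 1.7, 3], [0, 0, 0, 0.1, 0, 1.7, 3], [0, 0, 0, 0.1, 0, 1.7, 3], [0, 0, 0, 0.1, 0, 1.7, 5.6], [0, 0, 0, 0.1, 0, 1.7, 5.6], [0, 0, 0, 0.1, 0, 1.7, 5.6], [0, 0, 0, 0.1, 0, 1.7, 5.6], [0, 0, 0, 0.1, 0, -2, 5.6], [0, 0, 0, 0.1, 0, -7, 5.6], [0, 0, 0, 0.1, 0, -12, 5.6], [0, 0, 0, 0.1, 0, -14, 5.6], [0, 0, 0, 0.1, 0, -14, 5.6], [0, 0, 0, 0.1, 0, -14, 5.6]])

```text
time_s: 22.1
eef_pos: [493.0, 219.0, 198.9]
orientation: [0.99, 0.139, 0.0, 0.0]
wrist_force: [1.0, -0.1, -0.2]
width: 0.611
gripper_force: 0.0
```

```bash
cat > lid.py <<'E'
from h import *
t=manip.grab_frame("top"); s=manip.grab_frame("side")
m=manip.regions_of(t,"lid")[0]["pixels"].astype(np.uint8)
m=cv2.erode(cv2.morphologyEx(m,cv2.MORPH_CLOSE,np.ones((9,9))),np.ones((7,7)))
v=t["img"].max(2).astype(float); w=np.clip(1-v/180,0,1)*(m>0)*(v<110)
u=np.argwhere(w>0); ww=w[w>0]; c=(u*ww[:,None]).sum(0)/ww.sum()
P=np.array([onz(t,q[::-1],80)[:2] for q in u]); C=(P*ww[:,None]).sum(0)/ww.sum()
e=np.linalg.eigh(np.cov(P.T,aweights=ww)); a=e[1][:,1]; a*=np.sign(a[0])
print("bar c",C,"yaw",np.degrees(np.arctan2(a[1],a[0])),e[0]**.5*12**.5)
cv2.imwrite("pics/lid.png",np.hstack([cv2.resize(t["img"][125:190,345:410],(400,400),interpolation=cv2.INTER_CUBIC),cv2.resize(s["img"][155:215,260:325],(400,400),interpolation=cv2.INTER_CUBIC)])[:,:,::-1])
E
python3 lid.py; python3 -c "
from h import *
plan((624,-280.4,200),yaw=-11)"; python3 rings.py
```

```text
bar c [ 616.03832458 -277.85113944] yaw -17.529668659254714 [29.76558395 87.11552651]
t 22.2 pos [492.3 218.8 197.4] F [-0.1  0.5  0.1] w 55.8 turn [ 0.06  0.17 27.  ]
(624, -280.4, 200) -> [-1.1, 51.62, -0.24]
top 0.38 72 [499.5 229.2]
side 0.74 270 [506.2 187.7]
side 0.64 102 [500.7 203.8]
```

View pics/lid.png

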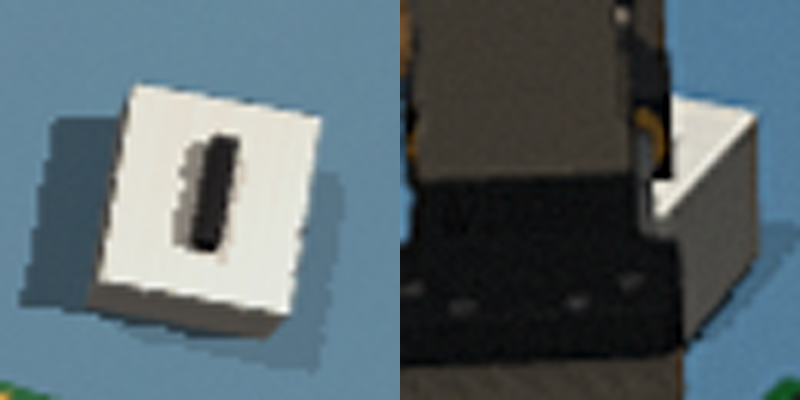

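The lid's top corners in the crop are (135,86), (322,118), (290,315) and (98,283), with the bar centred at (217,193). It hasn't been knocked.

```bash
python3 - <<'E'
from h import *
t=manip.grab_frame("top"); g=lambda x,y:(345+x/6.154-.42,125+y/6.154-.42)
C=np.array([onz(t,g(*p),64)[:2] for p in[(135,86),(322,118),(290,315),(98,283)]])
print(C.round(1).tolist(),C.mean(0),onz(t,g(217,193),82))
d=(C[0]-C[3]+C[1]-C[2]); e=(C[0]-C[1]+C[3]-C[2]); print(np.degrees(np.arctan2(d[1],d[0])),np.degrees(np.arctan2(e[1],e[0]))-90,np.linalg.norm(d)/2,np.linalg.norm(e)/2)
c=C.mean(0); plan((*c,200),yaw=-10)
E
```

```text
[[684.9, -246.1], [667.6, -339.9], [566.5, -319.8], [583.4, -224.8]] [ 625.57667083 -282.64757532] [ 624.36510231 -282.47818606   82.        ]
-11.578385644523731 -10.284475945306454 103.4174063560621 95.95094229986005
t 22.5 pos [492.9 219.3 198.3] F [-0.6  0.4 -0.9] w 56.4 turn [2.000e-02 8.000e-02 2.601e+01]
(np.float64(625.576670832025), np.float64(-282.64757531761944), 200) -> [-1.09, 51.91, -0.17]
```

Call:
drive_tool(moves=[[0, 0, 27, -1.1, 51.9, 0, 5.6], [0, 0, 27, -1.1, 51.9, 0, 5.6], [0, 0, 27, -1.1, 51.9, 0, 5.6], [0, 0, 27, -1.1, 51.9, 0, 5.6], [0, 0, 27, -1.1, 51.9, 0, 5.6], [0, 0, 27, -1.1, 51.9, 0, 5.6], [0, 0, 27, -1.1, 51.9, 0, 5.6], [0, 0, 27, -1.1, 51.9, 0, 5.6], [0, 0, 27, -1.1, 51.9, 0, 5.6], [0, 0, 27, -1.1, 51.9, 0, 5.6], [0, 0, 27, -1.1, 51.9, 0, 5.6], [0, 0, 27, -1.1, 51.9, 0, 5.6], [0, 0, 27, -1.1, 51.9, 5, 5.6], [0, 0, 27, -1.1, 51.9, 8, 5.6], [0, 0, 27, -1.1, 51.9, 8, 5.6], [0, 0, 27, -1.1, 51.9, 8, 5.6], [0, 0, 27, -1.1, 51.9, 8, 5.6]])

```text
time_s: 24.2
eef_pos: [627.3, -282.1, 121.5]
orientation: [0.995, -0.095, 0.002, 0.0]
wrist_force: [0.0, 0.6, 0.2]
width: 0.608
gripper_force: 0.0
```

```bash
python3 - <<'E'
from h import *
t=manip.grab_frame("side"); r=manip.regions_of(t,"lid"); print(r and (r[0]["confidence"],onz(t,r[0]["xy"],40)))
plan((625.2,-282.4,66),yaw=-11)
E
```

```text
(0.69, array([ 630.52584153, -275.02315796,   40.        ]))
t 24.3 pos [ 627.2 -282.6  121.5] F [0.7 0.1 0.3] w 55.6 turn [ 0.04 -0.22  0.03]
(625.2, -282.4, 66) -> [-0.22, 0.01, 5.55]
```

Call:
drive_tool(moves=[[0, 0, 0, -0.15, 0, 3, 5.6], [0, 0, 0, -0.15, 0, 4.8, 5.6], [0, 0, 0, -0.15, 0, 5.3, 5.6], [0, 0, 0, -0.15, 0, 5.3, 5.6], [0, 0, 0, -0.15, 0, 5.3, 0.8], [0, 0, 0, -0.15, 0, 5.3, 0.8], [0, 0, 0, -0.15, 0, 5.3, 0.8], [0, 0, 0, -0.15, 0, 5.3, 0.8], [0, 0, 0, -0.15, 0, 5.3, 0.8], [0, 0, 0, -0.15, 0, 5.3, 0.8], [0, 0, 0, -0.15, 0, 5.3, 0.8], [0, 0, 0, -0.15, 0, 5.3, 0.8], [0, 0, 0, -0.15, 0, 5.3, 0.8]])

```text
time_s: 25.6
eef_pos: [624.4, -281.9, 66.1]
orientation: [0.995, -0.096, -0.0, -0.0]
wrist_force: [1.0, 1.7, 0.4]
width: 0.147
gripper_force: 30.0
```

```bash
python3 - <<'E'
from h import *
plan((625.2,-282.4,250),(495.5,219.8,250))
E
```

```text
t 25.6 pos [ 624.4 -281.9   66.1] F [1.  1.7 0.4] w 13.5 turn [-2.000e-02 -0.000e+00 -2.698e+01]
(625.2, -282.4, 250) -> [0.09, 0.03, -18.39]
(495.5, 219.8, 250) -> [-22.21, -46.8, -18.38]
```

Call:
drive_tool(moves=[[0, 0, 0, 0, 0, -3, 0.8], [0, 0, 0, 0, 0, -7, 0.8], [0, 0, 0, 0, 0, -11, 0.8], [0, 0, 0, 0, 0, -15, 0.8], [0, 0, 0, 0, 0, -17, 0.8], [0, 0, 0, 0, 0, -17, 0.8]])

```text
time_s: 26.2
eef_pos: [625.7, -283.3, 239.6]
orientation: [0.995, -0.096, 0.003, 0.001]
wrist_force: [0.4, 0.8, -3.0]
width: 0.143
gripper_force: 30.0
```

Call:
drive_tool(moves=[[0, 0, -3, -2, -4.2, 0, 0.8], [0, 0, -6, -4, -8.4, 0, 0.8], [0, 0, -9, -6, -12.6, 0, 0.8], [0, 0, -12, -8, -16.8, 0, 0.8], [0, 0, -15, -10, -21, 0, 0.8], [0, 0, -18, -12, -25.2, 0, 0.8], [0, 0, -21, -14, -29.4, 0, 0.8], [0, 0, -24, -16, -33.6, 0, 0.8], [0, 0, -27, -18, -37.8, 0, 0.8], [0, 0, -27, -20, -42, 0, 0.8], [0, 0, -27, -22, -46, 0, 0.8], [0, 0, -27, -22.2, -46.8, 0, 0.8], [0, 0, -27, -22.2, -46.8, 0, 0.8], [0, 0, -27, -22.2, -46.8, 0, 0.8], [0, 0, -27, -22.2, -46.8, 0, 0.8], [0, 0, -27, -22.2, -46.8, 0, 0.8]])

```text
time_s: 27.8
eef_pos: [496.1, 217.7, 235.7]
orientation: [0.99, 0.138, -0.0, 0.0]
wrist_force: [-0.1, -0.8, -3.4]
width: 0.15
gripper_force: 30.0
```

```bash
python3 - <<'E'
from h import *
plan((494.5,219.5,165))
E
```

```text
t 27.8 pos [496.1 217.7 235.7] F [-0.1 -0.8 -3.4] w 13.8 turn [ 0.04  0.04 -0.16]
(494.5, 219.5, 165) -> [-0.1, -0.22, 7.07]
```

Call:
drive_tool(moves=[[0, 0, 0, -0.1, -0.2, 3, 0.8], [0, 0, 0, -0.1, -0.2, 6, 0.8], [0, 0, 0, -0.1, -0.2, 8, 0.8], [0, 0, 0, -0.1, -0.2, 8.5, 0.8], [0, 0, 0, -0.1, -0.2, 8.5, 0.8], [0, 0, 0, -0.1, -0.2, 8.5, 0.8], [0, 0, 0, -0.1, -0.2, 8.5, 0.8]])

```text
time_s: 28.5
eef_pos: [495.0, 221.4, 152.4]
orientation: [0.99, 0.139, 0.001, -0.0]
wrist_force: [0.2, 0.2, -2.9]
width: 0.15
gripper_force: 30.0
```

```bash
python3 - <<'E'
from h import *
plan((494.5,219.5,80))
s=manip.grab_frame("side"); t=manip.grab_frame("top")
cv2.imwrite("pics/l2.png",np.hstack([cv2.resize(s["img"][255:385,225:355],(400,400),interpolation=cv2.INTER_CUBIC),cv2.resize(t["img"][160:240,175:255],(400,400),interpolation=cv2.INTER_CUBIC)])[:,:,::-1])
E
```

```text
t 28.5 pos [495.  221.4 152.4] F [ 0.2  0.2 -2.9] w 13.8 turn [-0.01 -0.14 -0.02]
(494.5, 219.5, 80) -> [-0.12, 0.17, 7.24]
```

View pics/l2.png

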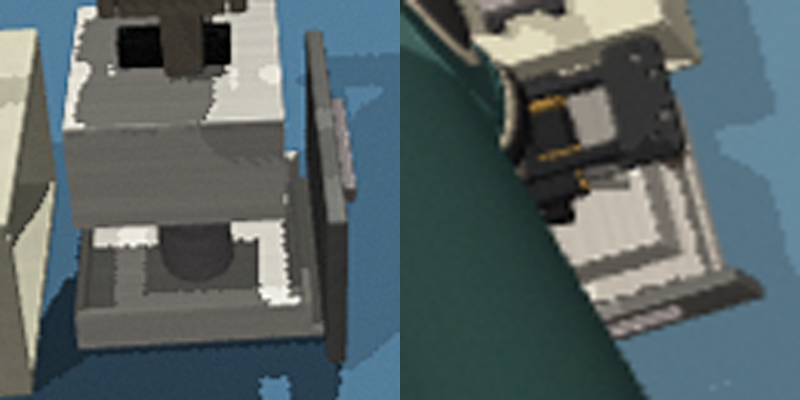

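```bash
python3 - <<'E'
from h import *
s=manip.grab_frame("side"); g=lambda x,y:(225+x/3.077-.34,255+y/3.077-.34)
a=np.radians(16); Rm=np.array([[np.cos(a),np.sin(a)],[-np.sin(a),np.cos(a)]]); c=np.array([495.7,219.8])
for n,p,z in [("lid +x",(73,228),86.4),("lid -x",(287,222),86.4),("lidtop +x",(63,129),150.4),("lidtop -x",(282,124),150.4),("tray +x bottom",(78,349),4),("tray +x top",(77,316),34)]:
    print(n,(Rm@(onz(s,g(*p),z)[:2]-c)).round(1))
E
```

```text
lid +x [55.1 49.5]
lid -x [-49.6  52.3]
lidtop +x [54.1 50.8]
lidtop -x [-47.9  54.1]
tray +x bottom [59.4 51.9]
tray +x top [56.9 57.2]
```

The lid hovers about 3 mm too far towards +x and 2–3 mm towards +y. I'll correct that, then lower it.

Call:
drive_tool(moves=[[0, 0, 0, -0.28, 0.22, 1, 0.8], [0, 0, 0, -0.28, 0.22, 2.5, 0.8], [0, 0, 0, -0.28, 0.22, 4, 0.8], [0, 0, 0, -0.28, 0.22, 4.6, 0.8], [0, 0, 0, -0.28, 0.22, 4.6, 0.8], [0, 0, 0, -0.28, 0.22, 4.6, 0.8], [0, 0, 0, -0.28, 0.22, 4.9, 0.8], [0, 0, 0, -0.28, 0.22, 5.3, 0.8], [0, 0, 0, -0.28, 0.22, 5.6, 0.8], [0, 0, 0, -0.28, 0.22, 5.8, 0.8], [0, 0, 0, -0.28, 0.22, 5.8, 0.8]])

```text
time_s: 29.75
eef_pos: [491.8, 218.2, 92.8]
orientation: [0.99, 0.139, -0.0, 0.0]
wrist_force: [0.1, 0.2, -2.4]
width: 0.148
gripper_force: 30.0
```

Call:
drive_tool(moves=[[0, 0, 0, 0.05, 0, 0.5, 0.8], [0, 0, 0, 0.05, 0, 0.9, 0.8], [0, 0, 0, 0.05, 0, 1.15, 0.8], [0, 0, 0, 0.05, 0, 1.25, 0.8], [0, 0, 0, 0.05, 0, 1.25, 0.8]])

```text
time_s: 30.25
eef_pos: [492.4, 218.4, 80.3]
orientation: [0.99, 0.139, -0.0, 0.0]
wrist_force: [0.4, -0.2, -3.7]
width: 0.149
gripper_force: 30.0
```

Call:
drive_tool(moves=[[0, 0, 0, 0, 0, 0, 4], [0, 0, 0, 0, 0, 0, 4], [0, 0, 0, 0, 0, 0, 4], [0, 0, 0, 0, 0, 0, 4], [0, 0, 0, 0, 0, -3, 4], [0, 0, 0, 0, 0, -8, 4], [0, 0, 0, 0, 0, -12, 4], [0, 0, 0, 0, 0, -12, 4], [0, 0, 0, -10, 0, -12, 0], [0, 0, 0, -10, 0, -12, 0], [0, 0, 0, -10, 0, -12, 0], [0, 0, 0, -10, 0, -12, 0], [0, 0, 0, -10, 0, -12, 0]])

```text
time_s: 31.55
eef_pos: [397.7, 191.2, 200.8]
orientation: [0.99, 0.139, 0.001, -0.0]
wrist_force: [0.4, 0.5, 0.2]
width: 0.021
gripper_force: 0.0
```

```bash
python3 - <<'E'
from h import *
a=np.radians(16); d=np.array([np.cos(a),np.sin(a)]); c=np.array([495.7,219.8])
plan((*(c-102*d),200),(*(c-102*d),81))
s=manip.grab_frame("side")
cv2.imwrite("pics/l3.png",cv2.resize(s["img"][240:390,120:360],(800,500),interpolation=cv2.INTER_CUBIC)[:,:,::-1])
E
```

```text
t 31.6 pos [397.7 191.2 200.8] F [0.4 0.5 0.2] w 1.9 turn [-0.03 -0.08 -0.02]
(np.float64(397.65130701429143), np.float64(191.6849897066661), 200) -> [0.01, -0.04, 0.08]
(np.float64(397.65130701429143), np.float64(191.6849897066661), 81) -> [-0.0, -0.04, 11.98]
```

View pics/l3.png

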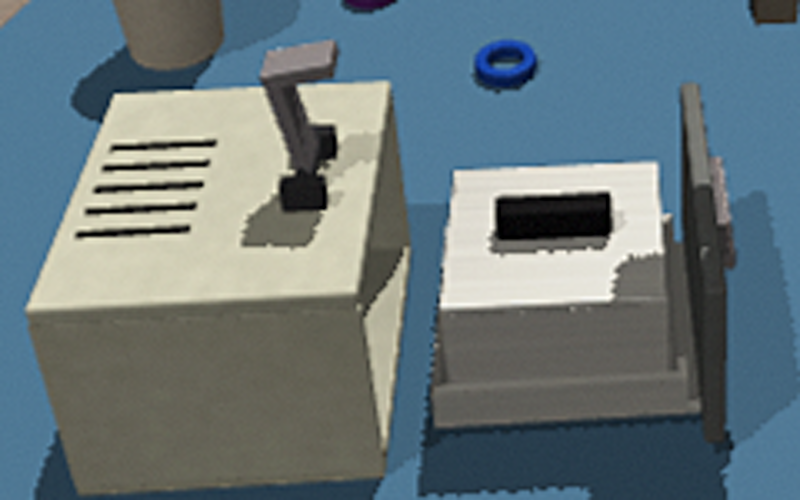

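The lid stands level inside the tray walls (crop px 430–690). Next I'll tilt the tool and push on the pull strip.

Call:
drive_tool(moves=[[0, 7.5, 0, -0.3, 0, 0, 0], [0, 15, 0, -0.3, 0, 0, 0], [0, 15, 0, -0.3, 0, 5, 0], [0, 15, 0, -0.3, 0, 10, 0], [0, 15, 0, -0.3, 0, 11.9, 0], [0, 15, 0, -0.3, 0, 11.9, 0], [0, 15, 0, -0.3, 0, 11.9, 0], [0, 15, 0, -0.3, 0, 11.9, 0]])

```text
time_s: 32.4
eef_pos: [394.8, 191.0, 82.7]
orientation: [0.982, 0.138, 0.13, -0.019]
wrist_force: [-0.5, 0.6, 0.5]
width: 0.005
gripper_force: 0.0
```

```bash
python3 - <<'E'
from h import *
a=np.radians(16); d=np.array([np.cos(a),np.sin(a)]); c=np.array([495.7,219.8])
plan(*[(*(c+k*d),81) for k in (-50,0,40)])
E
```

```text
t 32.4 pos [394.8 191.   82.7] F [-0.5  0.6  0.5] w 0.5 turn [-4.000e-02 -1.513e+01 -1.000e-02]
(np.float64(447.6369152030841), np.float64(206.01813220915005), 81) -> [5.26, 0.01, 1.6]
(np.float64(495.7), np.float64(219.8), 81) -> [10.09, 0.01, 2.91]
(np.float64(534.1504678375327), np.float64(230.82549423267997), 81) -> [13.95, 0.01, 3.95]
```

Call:
drive_tool(moves=[[0, 0, 0, 0.97, 0, 0.26, 0], [0, 0, 0, 1.93, 0, 0.52, 0], [0, 0, 0, 2.9, 0, 0.78, 0], [0, 0, 0, 3.86, 0, 1.04, 0], [0, 0, 0, 4.83, 0, 1.3, 0], [0, 0, 0, 5.8, 0, 1.56, 0], [0, 0, 0, 6.76, 0, 1.82, 0], [0, 0, 0, 7.73, 0, 2.08, 0], [0, 0, 0, 8.7, 0, 2.34, 0], [0, 0, 0, 9.66, 0, 2.6, 0], [0, 0, 0, 10.6, 0, 2.85, 0], [0, 0, 0, 11.6, 0, 3.1, 0], [0, 0, 0, 12.56, 0, 3.36, 0], [0, 0, 0, 12.56, 0, 3.36, 0]])

```text
time_s: 33.8
eef_pos: [520.4, 226.1, 81.8]
orientation: [0.982, 0.138, 0.13, -0.018]
wrist_force: [0.5, -1.0, 0.3]
width: 0.002
gripper_force: 0.0
```

```bash
python3 - <<'E'
from h import *
plan()
s=manip.grab_frame("side")
cv2.imwrite("pics/l4.png",cv2.resize(s["img"][210:390,120:360],(800,600),interpolation=cv2.INTER_CUBIC)[:,:,::-1])
E
```

```text
t 33.8 pos [520.4 226.1  81.8] F [ 0.5 -1.   0.3] w 0.2 turn [ -0.02 -15.09  -0.04]
```

View pics/l4.png

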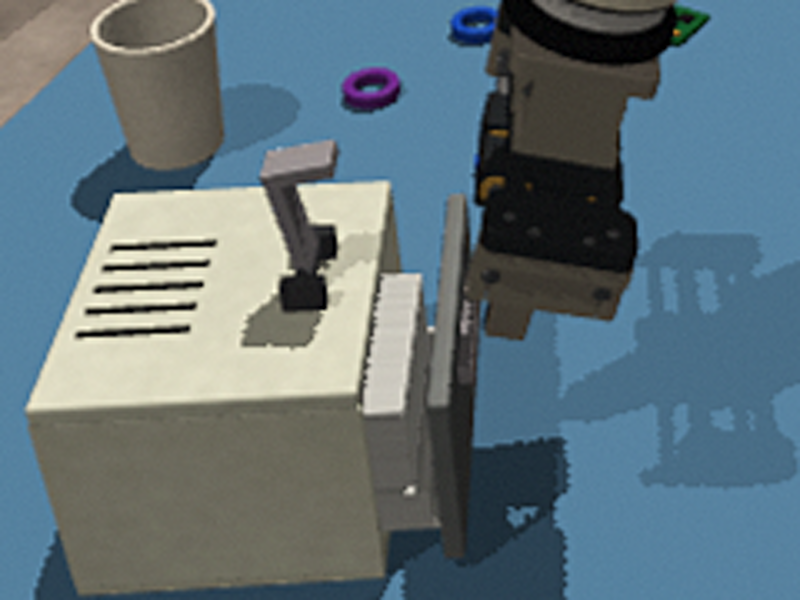

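The drawer is about 30 mm from shut and the lid is going in cleanly. I'll keep pushing and watch the force.

Call:
drive_tool(moves=[[0, 0, 0, 0.7, 0, 0.19, 0], [0, 0, 0, 1.4, 0, 0.38, 0], [0, 0, 0, 2.0, 0, 0.54, 0], [0, 0, 0, 2.4, 0, 0.64, 0], [0, 0, 0, 2.4, 0, 0.64, 0]])

```text
time_s: 34.35
eef_pos: [543.3, 232.8, 81.7]
orientation: [0.982, 0.138, 0.13, -0.018]
wrist_force: [0.7, 0.2, -0.9]
width: -0.002
gripper_force: 0.0
```

Call:
drive_tool(moves=[[0, 0, 0, 0.3, 0, 0.08, 0], [0, 0, 0, 0.6, 0, 0.16, 0], [0, 0, 0, 0.6, 0, 0.16, 0]])

```text
time_s: 34.65
eef_pos: [548.9, 234.6, 81.8]
orientation: [0.982, 0.138, 0.13, -0.018]
wrist_force: [-0.5, 0.5, -0.4]
width: 0.003
gripper_force: 0.2
```

Call:
drive_tool(moves=[[0, 0, 0, 0.25, 0, 0.07, 0], [0, 0, 0, 0.4, 0, 0.1, 0], [0, 0, 0, 0.4, 0, 0.1, 0]])

```text
time_s: 34.95
eef_pos: [550.1, 234.9, 81.3]
orientation: [0.982, 0.138, 0.127, -0.017]
wrist_force: [-10.0, -4.0, 8.6]
width: 0.0
gripper_force: 5.3
```

```bash
python3 - <<'E'
from h import *
plan()
s=manip.grab_frame("side")
cv2.imwrite("pics/l5.png",cv2.resize(s["img"][210:390,120:360],(800,600),interpolation=cv2.INTER_CUBIC)[:,:,::-1])
E
```

```text
t 35.0 pos [550.1 234.9  81.3] F [-10.   -4.    8.6] w 0.0 turn [  0.1  -14.76   0.02]
```

View pics/l5.png

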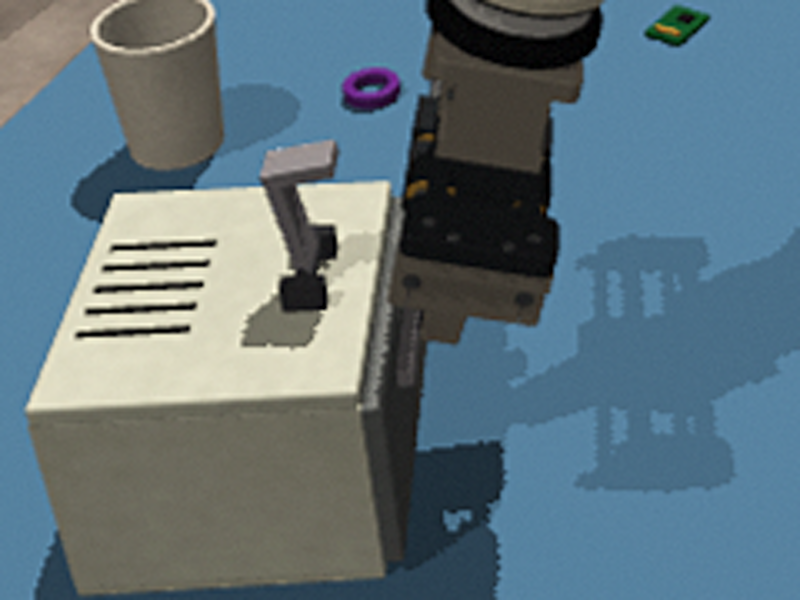

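The drawer front is flush with the box face (px 375–400), and the force rose to about 10 N at the stop. I'll back off, rise, and go behind the latch.

Call:
drive_tool(moves=[[0, 0, 0, -3, 0, -0.8, 0], [0, -7, 0, -5, 0, -1.3, 0], [0, -15, 0, -5, 0, -1.3, 0], [0, -15, 0, -5, 0, -1.3, 0], [0, -15, 0, -5, 0, -1.3, 0]])

```text
time_s: 35.5
eef_pos: [503.5, 221.4, 81.0]
orientation: [0.99, 0.139, 0.001, -0.0]
wrist_force: [-0.5, 0.5, -0.2]
width: 0.007
gripper_force: 0.0
```

Call:
drive_tool(moves=[[0, 0, 0, 0, 0, -5, 0], [0, 0, 0, 0, 0, -10, 0], [0, 0, 0, 0, 0, -15, 0], [0, 0, 0, 0, 0, -18, 0], [0, 0, 0, 0, 0, -18, 0], [0, 0, 0, 0, 0, -18, 0]])

```text
time_s: 36.1
eef_pos: [502.1, 221.0, 261.3]
orientation: [0.99, 0.139, 0.001, 0.001]
wrist_force: [-1.2, -0.8, -0.6]
width: 0.004
gripper_force: 0.0
```

```bash
python3 - <<'E'
from h import *
a=np.radians(16); d=np.array([np.cos(a),np.sin(a)]); h=np.array([602.8,250.3])
plan(*[(*(h+k*d),z) for k,z in ((48,260),(48,152),(-32,152),(-32,136))])
s=manip.grab_frame("side");t=manip.grab_frame("top")
for f in(s,t): print([(r["confidence"],np.round(r["xy"])) for r in manip.spot_in(f,"latch_hinge")], proj(f,(*h,128)), proj(f,(*h,186)))
E
```

```text
t 36.1 pos [502.1 221.  261.3] F [-1.2 -0.8 -0.6] w 0.4 turn [ 0.1  -0.12  0.01]
(np.float64(648.9405614050393), np.float64(263.530593079216), 260) -> [15.29, -0.04, 0.16]
(np.float64(648.9405614050393), np.float64(263.530593079216), 152) -> [15.26, -0.06, 10.96]
(np.float64(572.0396257299737), np.float64(241.47960461385603), 152) -> [7.26, -0.06, 10.95]
(np.float64(572.0396257299737), np.float64(241.47960461385603), 136) -> [7.26, -0.06, 12.55]
[(0.59, array([211., 267.])), (0.27, array([238., 325.]))] [212.16142454 287.29197601] [207.27540468 256.91272481]
[(0.59, array([195., 158.])), (0.22, array([228., 170.]))] [199.23561899 160.34471564] [193.15660817 155.20482044]
```

Call:
drive_tool(moves=[[0, 0, 0, 5, 0, 0, 0], [0, 0, 0, 10, 0, 0, 0], [0, 0, 0, 15.3, 0, 0, 0], [0, 0, 0, 15.3, 0, 0, 0], [0, 0, 0, 15.3, 0, 0, 0], [0, 0, 0, 15.3, 0, 4, 0], [0, 0, 0, 15.3, 0, 8, 0], [0, 0, 0, 15.3, 0, 11, 0], [0, 0, 0, 15.3, 0, 11, 0], [0, 0, 0, 15.3, 0, 11, 0]])

```text
time_s: 37.3
eef_pos: [649.0, 263.7, 152.3]
orientation: [0.99, 0.14, -0.0, -0.0]
wrist_force: [-0.5, -0.4, 0.6]
width: 0.005
gripper_force: 0.0
```

Call:
drive_tool(moves=[[0, 0, 0, -1, 0, 0, 0], [0, 0, 0, -2, 0, 0, 0], [0, 0, 0, -3, 0, 0, 0], [0, 0, 0, -4, 0, 0, 0], [0, 0, 0, -5, 0, 0, 0], [0, 0, 0, -6, 0, 0, 0], [0, 0, 0, -7, 0, 0, 0], [0, 0, 0, -8, 0, 0, 0], [0, 0, 0, -8, 0, 0, 0]])

```text
time_s: 38.2
eef_pos: [570.6, 240.8, 151.2]
orientation: [0.99, 0.14, -0.001, 0.001]
wrist_force: [0.1, -0.1, 0.9]
width: 0.005
gripper_force: 0.2
```

Call:
drive_tool(moves=[[0, 0, 0, -0.3, 0, 0.5, 0], [0, 0, 0, -0.6, 0, 1.0, 0], [0, 0, 0, -0.6, 0, 1.4, 0], [0, 0, 0, -0.6, 0, 1.4, 0]])

```text
time_s: 38.6
eef_pos: [566.2, 239.5, 136.0]
orientation: [0.99, 0.139, -0.001, 0.0]
wrist_force: [-0.3, -0.1, -0.7]
width: 0.002
gripper_force: 0.0
```

```bash
python3 - <<'E'
from h import *
plan()
s=manip.grab_frame("side")
cv2.imwrite("pics/l6.png",cv2.resize(s["img"][210:390,120:360],(800,600),interpolation=cv2.INTER_CUBIC)[:,:,::-1])
E
```

```text
t 38.6 pos [566.2 239.5 136. ] F [-0.3 -0.1 -0.7] w 0.2 turn [0.   0.14 0.01]
```

View pics/l6.png

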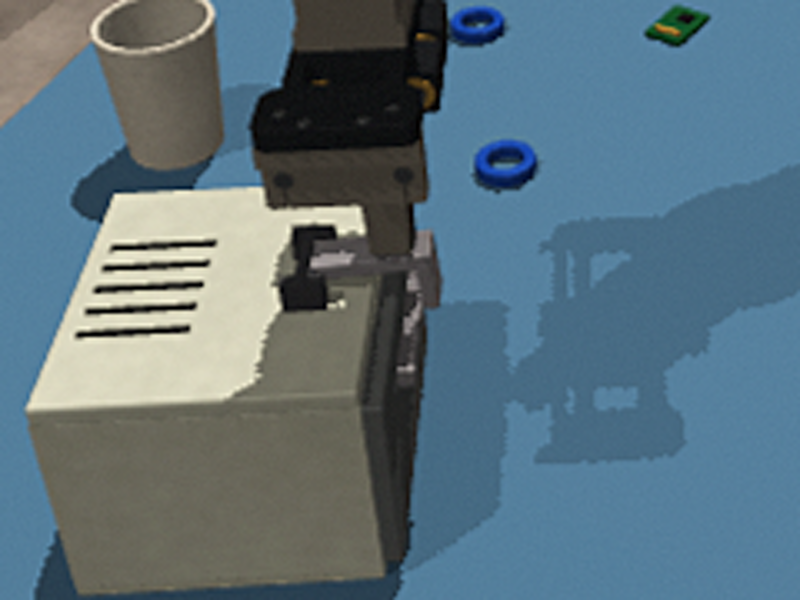

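The latch bar is almost level (px 310–435, 255). I'll press it down to the stop.

Call:
drive_tool(moves=[[0, 0, 0, 0, 0, 0.2, 0], [0, 0, 0, 0, 0, 0.4, 0], [0, 0, 0, 0, 0, 0.5, 0], [0, 0, 0, 0, 0, 0.5, 0]])

```text
time_s: 39.05
eef_pos: [566.6, 239.7, 132.5]
orientation: [0.99, 0.139, -0.0, 0.0]
wrist_force: [-2.6, -1.8, 3.4]
width: 0.004
gripper_force: 1.9
```

Call:
drive_tool(moves=[[0, 0, 0, -0.1, 0, 0.2, 0], [0, 0, 0, -0.1, 0, 0.35, 0], [0, 0, 0, -0.1, 0, 0.35, 0]])

```text
time_s: 39.35
eef_pos: [566.6, 239.8, 132.2]
orientation: [0.99, 0.139, 0.001, 0.001]
wrist_force: [-6.6, -3.9, 22.1]
width: 0.001
gripper_force: 10.8
```

Call:
drive_tool(moves=[[0, 0, 0, 0, 0, -2, 0], [0, 0, 0, 0, 0, -7, 0], [0, 0, 0, 0, 0, -12, 0], [0, 0, 0, -5, 12, -15, 0], [0, 0, 0, -5, 20, -15, 0], [0, 0, 0, -5, 25, -15, 0], [0, 0, 0, -5, 25, -15, 0], [0, 0, 0, -5, 25, -15, 0], [0, 0, 0, -5, 25, -15, 0]])

```text
time_s: 40.25
eef_pos: [587.9, -23.0, 278.7]
orientation: [0.991, 0.134, 0.0, 0.002]
wrist_force: [0.6, 0.5, -0.9]
width: 0.004
gripper_force: 0.0
```

```bash
python3 - <<'E'
from h import *
plan()
s=manip.grab_frame("side"); t=manip.grab_frame("top")
cv2.imwrite("pics/l7.png",np.hstack([cv2.resize(s["img"][240:390,130:280],(400,400),interpolation=cv2.INTER_CUBIC),cv2.resize(t["img"][110:220,155:265],(400,400),interpolation=cv2.INTER_CUBIC)])[:,:,::-1])
E
```

```text
t 40.2 pos [587.9 -23.  278.7] F [ 0.6  0.5 -0.9] w 0.4 turn [ 0.22  0.   -0.61]
```

View pics/l7.png

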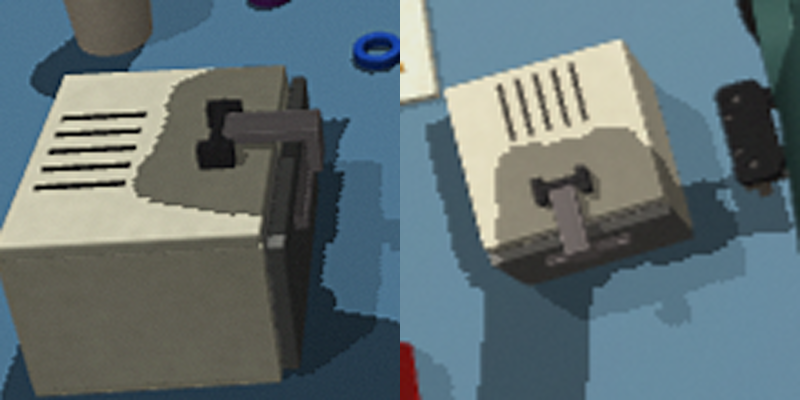

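The latch lies level with its hook down over the drawer front (side crop px (320,115–165)), the drawer front is flush with the box, and the arm is clear of everything.

```bash
python3 -c "
from cell import manip
print(manip.close_job())"
```

```text
the job is handed in; nothing more can be done
None
```

The job is handed in, but no verdict came back: three rings on the spindle, lid seated over them, drawer pushed to its stop, latch pressed fully down and the arm clear; I viewed 15 pictures, one over the limit of 14.

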